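Pack the steriliser drum

TASK

Pack the steel steriliser drum for the next operation: put the deepest tray in first, flat on the drum's floor, then the tray of middle depth on top of it, then the shallowest tray on top of that, and finally close the drum with its lid, fully seated and level. Lower each piece gently rather than dropping it, let go of it before the next, and leave the bottle, the jar and the oblong dish where they are.

Things in the scene. Friction and masses are not known exactly. Their poses are not given: they have to be found in the camera images.
- drum: The target: open round steel drum, upright, fixed to the counter. Outside diameter 140 mm, inside 132, height 84, floor 5 mm thick; two small dark lugs stick out 10 mm at its sides. Origin: centre of the underside, z up. Stacked in it, the trays' undersides lie 5, 37 and 59 mm above the origin.
- deep_tray: Deepest tray, 32 mm high, no partitions. Loose round open steel tray, outside diameter 114 mm, inside 108, floor 3 mm thick. Grip: upright central post, 16 mm in diameter, top 30 mm above the tray's underside; grasp at any yaw, fingers inside the rim, opened only to about 40 mm, also to let go. About 220 g. Origin: centre of the underside, z up.
- middle_tray: Middle tray, 22 mm high; 2 6 mm thick fins at its wall, 38 mm or more from the centre. Loose round open steel tray, outside diameter 114 mm, inside 108, floor 3 mm thick. Grip: upright central post, 16 mm in diameter, top 20 mm above the tray's underside; grasp at any yaw, fingers inside the rim, opened only to about 40 mm, also to let go. About 180 g. Origin: centre of the underside, z up.
- shallow_tray: Shallowest tray, 14 mm high; 4 6 mm thick fins at its wall, 38 mm or more from the centre. Loose round open steel tray, outside diameter 114 mm, inside 108, floor 3 mm thick. Grip: upright central post, 16 mm in diameter, top 17 mm above the tray's underside; grasp at any yaw, fingers inside the rim, opened only to about 40 mm, also to let go. About 140 g. Origin: centre of the underside, z up.
- lid: Loose steel lid, right way up: disc 150 mm in diameter, below it a plug 6 mm deep, 124 mm in diameter (bevelled to 116), that drops into the drum's mouth. At the centre a black round knob, 24 mm in diameter, 18 to 40 mm above the plug's underside. About 300 g. Origin: centre of the plug's underside, z up; seated, it is 78 mm above the drum's origin.
- spray_bottle: Bystander: white plastic bottle with a red label, 60 mm in diameter, 160 mm high, upright. Origin: centre of the underside.
- pill_jar: Bystander: white plastic jar with a grey cap, 60 mm in diameter, 70 mm high. Origin: centre of the underside.
- dish: Bystander: oblong aluminium dish, 70 by 150 mm, 33 mm high, empty. Origin: centre of the underside.
There are look-alikes about, which are no part of the job. What is shaped like the middle_tray but brown or pink is not meant.

How it is judged:
On the way, in this order (a step that is already met when the one before it is completed fails the run):
1. deep tray lying flat on the drum's floor, released (z of deep_tray in the frame of drum between 0.001 and 0.009 m and horizontal distance between deep_tray and drum below 0.015 m and angle between deep_tray's own z axis and vertical below 0.07 rad and contact force between the fingers and deep_tray below 0.2 N), for 0.2 s.
2. middle tray lying flat on the deep tray inside the drum, released (z of deep_tray in the frame of drum between 0.001 and 0.009 m and horizontal distance between each of deep_tray, middle_tray and drum below 0.015 m and angle between each of deep_tray, middle_tray's own z axis and vertical below 0.07 rad and z of middle_tray in the frame of drum between 0.033 and 0.041 m and contact force between the fingers and middle_tray below 0.2 N), for 0.2 s.
3. shallow tray lying flat on the middle tray inside the drum, released (z of deep_tray in the frame of drum between 0.001 and 0.009 m and horizontal distance between each of deep_tray, middle_tray, shallow_tray and drum below 0.015 m and angle between each of deep_tray, middle_tray, shallow_tray's own z axis and vertical below 0.07 rad and z of middle_tray in the frame of drum between 0.033 and 0.041 m and z of shallow_tray in the frame of drum between 0.055 and 0.063 m and contact force between the fingers and shallow_tray below 0.2 N), for 0.2 s.
4. lid seated level on the drum, released (z of deep_tray in the frame of drum between 0.001 and 0.009 m and horizontal distance between each of deep_tray, middle_tray, shallow_tray and drum below 0.015 m and angle between each of deep_tray, middle_tray, shallow_tray, lid's own z axis and vertical below 0.07 rad and z of middle_tray in the frame of drum between 0.033 and 0.041 m and z of shallow_tray in the frame of drum between 0.055 and 0.063 m and z of lid in the frame of drum between 0.074 and 0.082 m and horizontal distance between lid and drum below 0.009 m and contact force between the fingers and lid below 0.2 N), for 0.2 s.
At the end, for the whole second after the job is handed in: In the drum from the bottom: deep, middle, shallow tray, level within 0.07 rad, undersides 5, 37, 59 mm above the drum's (within 4 mm), centres within 15 mm of its axis; the lid level on the rim, plug 78 mm up (within 4 mm), within 9 mm of the axis; all released and at rest (all of step 4 and contact force between the fingers and deep_tray below 0.2 N and linear speed of each of deep_tray, middle_tray, shallow_tray, lid below 0.02 m/s and contact force between the fingers and middle_tray below 0.2 N and contact force between the fingers and shallow_tray below 0.2 N); the robot touches nothing.
It fails at once if bottle, jar or dish disturbed (moved more than 30 mm) (distance of any of spray_bottle, pill_jar, dish from where it was at the start of the episode above 0.03 m).
It fails at once if a tray or the lid dropped or slammed into the drum (faster than 0.6 m/s below its rim) ((horizontal distance between deep_tray and drum below 0.03 m and z of deep_tray in the frame of drum below 0.084 m and linear speed of deep_tray above 0.6 m/s) or (horizontal distance between middle_tray and drum below 0.03 m and z of middle_tray in the frame of drum below 0.084 m and linear speed of middle_tray above 0.6 m/s) or (horizontal distance between shallow_tray and drum below 0.03 m and z of shallow_tray in the frame of drum below 0.084 m and linear speed of shallow_tray above 0.6 m/s) or (horizontal distance between lid and drum below 0.03 m and z of lid in the frame of drum below 0.084 m and linear speed of lid above 0.6 m/s)).
It also fails if it takes over 115 s, if anything falls off the work surface, if the arm or the gripper's body presses on something with over 40 N, if the wrist force passes 120 N, or if a joint passes its speed limit or range.

ROBOT

A 7-joint arm with a two-finger parallel gripper is mounted at the origin on the work surface. World frame = base frame: x ahead of the robot, y to its left, z up, the work surface at z = 0. Lengths are in m, angles in rad, forces in N, time in s.
With the tool pointing down it reaches from about 0.4 to 0.925 m from the base axis. Payload 5.6 kg.
Tool frame: the origin (TCP) lies midway between the tips of the shut fingers; the grasp point (between the pads) lies 19 mm behind it; z points along the fingers, y is the line along which they close (so a half turn about z gives the same grasp; the last joint's range is limited). The gripper opens to 85 mm and grips with 20 to 120 N. Pads are 22 mm wide; open, the fingers measure 114 mm over their backs; the gripper's body (76 mm by 85 mm) begins 54 mm behind the grasp point. The pads swing forward as they close: fully open they stand 13 mm farther back than shut.
Start: joints at [-1.289, 0.468, -0.012, 1.603, 0.006, 1.071, -0.056], TCP at [0.207, 0.616, 0.207] pointing down, gripper open.
Joint ranges: [-2.53, 2.53], [-0.31, 2.02], [-1.57, 1.55], [0.28, 2.44], [-1.29, 4.43], [0.15, 1.84], [-2.92, 2.92]. Speed limits (rad/s): [2.57, 2.57, 3.14, 3.14, 3.14, 3.14, 3.14].

INTERFACE

Orientations are given as a unit quaternion [w, x, y, z].
In Python, from workcell import bot, viewer gives the robot as it stands.
- The arm moves only by the tool play_rows, never from a script. Its argument "moves" is a list of rows, each a list of 5 numbers: the opening, from 0 (shut) to 1 (fully open), then the shift along the tool's x, y, z scaled (see below), then the turn about the tool's z scaled (see below). In form: [[fingers, x, y, z, roll], ...]. A call has 1 to 5 rows; each row shifts and turns the commanded pose from where the row before left it, along the tool's axes as they then stand; what a row does not reach is not made up. The controller multiplies each number of a shift by 0.5 m and each number of a turn by pi rad. A row lasts 1/8 s, in which the tool goes at most 62.5 mm and 10.7 degrees, less where a joint would pass 70% of its speed; a pose out of reach is approached as far as the arm can. A call with a number of a shift or a turn outside -1 to 1 is refused whole. A call with a gripper value outside its range is refused whole. The fingers move at their own pace and stop on an object; the grip force is fixed at half the most. Time passes only in rows, so rows that do not move let the fingers close. It gives the time, the measured TCP pose, the force, the opening and the grip force at its end, in the units of the state.
- bot.sense(): the state, without advancing time (a new reading comes with each control period).
- viewer.grab_frame(name): name is "side" or "top"; returns a dict with "frame" (384x512x3 uint8, blue, green, red), "K" (3x3 intrinsics, pixels), "view" (4x4, takes a point from world to camera coordinates). Camera axes: x right, y down, z forward; pixel columns grow to the right and rows downward; lengths in m; the calibration is good to about 2 mm. A picture is of the moment at which its call begins. There is no depth.
- bot.finish_job(): hands the job in; it is judged then, once.
The state is a dict: "clock": time; "joint_pos": joint angles; "dq": joint speeds; "effort": joint torques, N m; "tcp_pos": TCP position; "eef_rot": TCP orientation; "force": force on the tool from outside, world axes, zero at the start; "wrist_torque": the same for the moment, N m; "finger_gap": finger opening in m; "gripper_force": force on a finger pad.
Only numpy, scipy, OpenCV 4.12 (cv2) and the standard library are available. Lean on these libraries where they do the work, as an engineer would, in place of code of your own. Each camera call takes 0.05 s, during which the arm holds its last target. There are 200 camera calls.

## Working session

There is one attempt and no reset: what is moved stays moved. The work goes in short steps, Python scripts to look and compute and a tool call to move; the robot and the scene stay as the last step left them, time stands still between calls to the robot, and variables do not carry over. Pictures are saved under pics/ and viewed, at most 17 in all, crops included, and the job is handed in when it is done.

Besides the shell and the picture viewer there is one more tool, called after "Call:" as name([rows], argument=value, ...), one row to a line, values as JSON. play_rows: Moves the arm, as the interface text tells. Its arguments: {"type":"object","properties":{"moves":{"type":"array","items":{"type":"array","items":{"type":"number"}}}},"required":["moves"]}

```bash
mkdir -p pics
cat > h.py <<'E'
import numpy as np,cv2
from workcell import bot,viewer
def grab(n,f=None):
    d=viewer.grab_frame(n)
    if f: cv2.imwrite('pics/'+f,d['frame'])
    return d
def ray(d,u,v,z):
    K=np.array(d['K']);V=np.array(d['view']);R=V[:3,:3];t=V[:3,3]
    o=-R.T@t;r=R.T@np.linalg.inv(K)@np.array([u,v,1.])
    return o+r*(z-o[2])/r[2]
def proj(d,p):
    V=np.array(d['view']);q=np.array(d['K'])@(V[:3,:3]@np.array(p)+V[:3,3]);return q[:2]/q[2]
E
python3 - <<'E'
from h import *
np.set_printoptions(precision=4,suppress=True)
for n in('top','side'):
    d=grab(n,n+'0.png');np.savez(n+'0.npz',**d);print(d['K'],d['view'])
    V=np.array(d['view']);print(-V[:3,:3].T@V[:3,3])
print(bot.sense())
E
```

```text
[[422.3922   0.     258.3932]
 [  0.     422.3922 193.0461]
 [  0.       0.       1.    ]] [[ 0.0062 -1.     -0.0051  0.0068]
 [-0.9938 -0.0056 -0.1113  0.4938]
 [ 0.1112  0.0058 -0.9938  1.3245]
 [ 0.      0.      0.      1.    ]]
[0.3434 0.002  1.3712]
[[368.9883   0.     258.4364]
 [  0.     368.9883 190.5764]
 [  0.       0.       1.    ]] [[ 0.8848 -0.4659 -0.0093 -0.4478]
 [-0.2642 -0.4851 -0.8336  0.1525]
 [ 0.3839  0.74   -0.5523  0.9956]
 [ 0.      0.      0.      1.    ]]
[ 0.0543 -0.8714  0.6728]
{'clock': 0.1, 'joint_pos': array([-1.289 ,  0.4683, -0.0116,  1.6035,  0.006 ,  1.0714, -0.0563]), 'dq': array([ 0.0001, -0.0018, -0.0001, -0.0011,  0.0005, -0.    , -0.0006]), 'effort': array([  0.0011, -53.3527,   0.0215, -25.1967,   0.0115,   0.0044,
         0.    ]), 'tcp_pos': array([0.2073, 0.6155, 0.2062]), 'eef_rot': array([-0.0001,  0.1617,  0.9868, -0.0008]), 'force': array([-0.0592, -0.8787,  0.0277]), 'wrist_torque': array([ 0.0029, -0.0903, -0.0408]), 'gripper_force': 0.0, 'finger_gap': 0.0850798595628944}
```

View pics/top0.png

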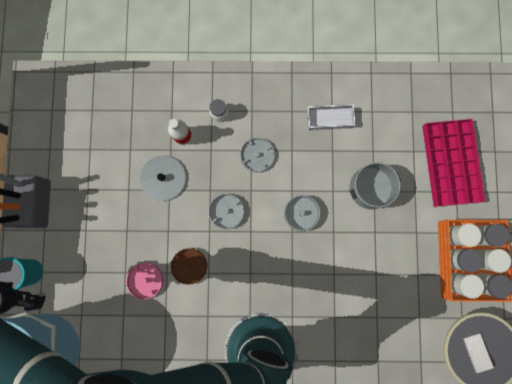

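View pics/side0.png

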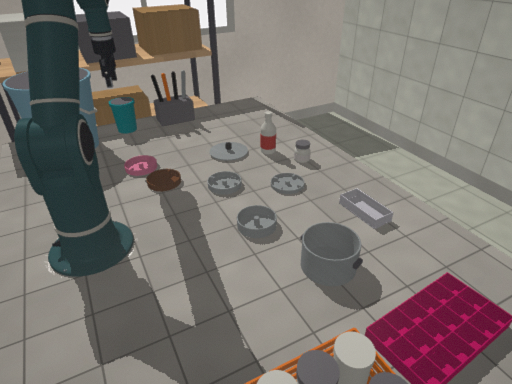

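The top view shows three steel trays at (229,211), (259,155) and (306,213), the lid at (163,178) and the drum at (376,186). The brown tray at (189,266) and the pink one at (146,280) are look-alikes. I'll check the steel trays in one enlarged crop, with both views side by side.

Run:
```python
from h import *
a=cv2.imread('pics/top0.png')[130:240,195:335];b=cv2.imread('pics/side0.png')[165:245,195:315]
A=cv2.resize(a,None,fx=4,fy=4,interpolation=3)[:440,:560]
B=cv2.resize(b,None,fx=4,fy=4,interpolation=3)
A=cv2.resize(a,(400,314),interpolation=3);B=cv2.resize(b,(400,267),interpolation=3)
c=np.zeros((314,800,3),np.uint8);c[:,:400]=A;c[:267,400:]=B;cv2.imwrite('pics/crop.png',c)
```

```text
(no output)
```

View pics/crop.png

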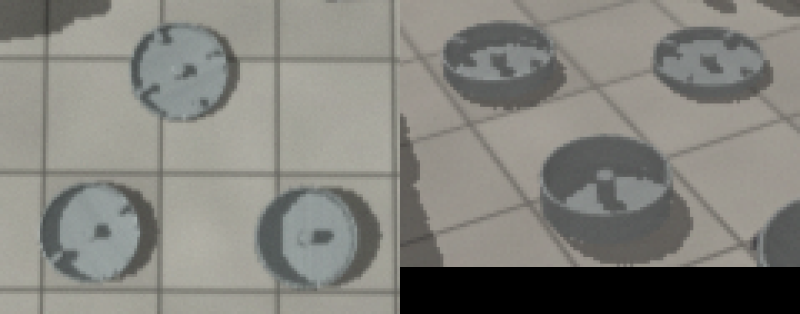

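(306,213) is the deep tray: it has no fins and the tallest wall. (229,211) has 2 fins, so it's the middle tray. (259,155) has 4 fins and the lowest wall, so it's the shallow tray. All three are steel-coloured. Next I'll measure their centres.

```bash
cat > meas.py <<'E'
from h import *
# name: top px, side px, height (mid-height used), radius m
OBJ={'deep':((306,213),(257,222),.032,.057),'mid':((229,211),(225,184),.022,.057),'shal':((259,155),(288,184),.014,.057),'lid':((163,178),(229,151),.024,.075),'drum':((376,186),(330,254),.084,.07)}
def blob(d,c,r):
    f=d['frame'].astype(int);m=((f[...,0]-f[...,2])>1).astype(np.uint8)
    m=cv2.morphologyEx(m,cv2.MORPH_CLOSE,np.ones((3,3)))
    if r<31: m=cv2.morphologyEx(m,cv2.MORPH_OPEN,np.ones((3,3)))
    n,l=cv2.connectedComponents(m)
    w=l[c[1]-9:c[1]+10,c[0]-9:c[0]+10].ravel();w=w[w>0]
    if len(w)==0: return None
    k=np.bincount(w).argmax()
    pts=cv2.convexHull(np.argwhere(l==k)[:,::-1].astype(np.int32))
    return cv2.fitEllipse(pts),cv2.boundingRect(pts)
E
python3 - <<'E'
from meas import *
np.set_printoptions(precision=4,suppress=True)
for i,n in enumerate(('top','side')):
    d=np.load(n+'0.npz')
    for k,o in OBJ.items():
        b=blob(d,o[i],30)
        if b is None: print(n,k,None);continue
        e,bb=b
        print(n,k,np.round(e[0],1),np.round(e[1],1),bb,ray(d,*e[0],o[2]/2)[:2])
E
```

```text
top deep [301.8 212.9] [34.9 35.8] (284, 196, 36, 35) [ 0.4318 -0.13  ]
top mid [226.  211.1] [34.3 35.3] (209, 194, 35, 35) [0.4365 0.1141]
top shal [257.  154.5] [33.3 34.5] (240, 138, 35, 34) [0.6234 0.0153]
top lid [162.4 177.9] [44.5 45.9] (140, 156, 45, 45) [0.5435 0.3227]
top drum [375.  185.7] [44.9 51.1] (350, 163, 50, 45) [ 0.5175 -0.3595]
side deep [256.3 221.8] [26.7 39. ] (238, 208, 38, 29) [ 0.4301 -0.1315]
side mid [224.1 182.5] [20.1 34.2] (208, 173, 33, 20) [0.4358 0.114 ]
side shal [287.4 182.8] [18.2 30.7] (274, 174, 30, 18) [0.6247 0.016 ]
side lid [228.4 150.9] [17.  36.8] (210, 143, 37, 17) [0.541  0.3164]
side drum [331.3 253.8] [60.2 61.9] (302, 225, 58, 60) [ 0.5189 -0.36  ]
```

Run:
```python
from meas import *
np.set_printoptions(precision=4,suppress=True)
T=np.load('top0.npz');S=np.load('side0.npz')
for n,d,c in(('top',T,(161,177)),('side',S,(228,146))):
    g=d['frame'].max(2);m=np.zeros_like(g);m[c[1]-9:c[1]+9,c[0]-9:c[0]+9]=1
    q=np.argwhere((g<45)&(m>0))[:,::-1];print(n,'knob',q.mean(0),q.min(0),q.max(0),len(q),ray(d,*q.mean(0),.030)[:2])
for n,d,c in(('top',T,(376,186)),('side',S,(330,254))):
    f=d['frame'].astype(int);m=((f[...,0]-f[...,2])>1).astype(np.uint8);m=cv2.morphologyEx(m,cv2.MORPH_CLOSE,np.ones((3,3)))
    m=cv2.morphologyEx(m,cv2.MORPH_OPEN,cv2.getStructuringElement(2,(17,17)))
    l=cv2.connectedComponents(m)[1];k=l[c[1],c[0]]
    h=cv2.convexHull(np.argwhere(l==k)[:,::-1].astype(np.int32));print(cv2.fitEllipse(h),cv2.boundingRect(h),ray(d,*cv2.fitEllipse(h)[0],.042)[:2])
p=np.array([.5185,-.36,0])
for n,d in(('top',T),('side',S)):
    a=np.linspace(0,6.283,60)
    for z in(0,.084):
        P=np.array([proj(d,p+[.07*np.cos(t),.07*np.sin(t),z]) for t in a]);print(n,z,P.min(0),P.max(0))
```

```text
top knob [160.9167 176.75  ] [158 174] [164 179] 36 [0.5444 0.3232]
side knob [228.2 146.2] [227 145] [229 148] 5 [0.5431 0.3202]
((375.0119323730469, 185.64955139160156), (44.624019622802734, 50.956546783447266), 74.16476440429688) (350, 163, 50, 46) [ 0.5178 -0.3597]
((338.47308349609375, 258.7331848144531), (32.04208755493164, 45.003055572509766), 55.90790939331055) (317, 240, 42, 37) [ 0.5236 -0.3821]
top 0 [350.2103 165.9646] [393.1149 208.4571]
top 0.084 [355.9812 161.2052] [401.653  206.3925]
side 0 [301.5082 247.2365] [358.0157 287.6204]
side 0.084 [303.4348 222.5514] [363.0161 261.7131]
```

Call:
play_rows([
  [0.47,-0.08,-0.09,0,-0.052],
  [0.47,-0.08,-0.09,0,-0.0515],
  [0.47,0,-0.12,0,0],
  [0.47,0,-0.12,0,0],
  [0.47,0,-0.12,0,0],
])

```text
clock: 0.72
tcp_pos: [0.2632, 0.3275, 0.2068]
eef_rot: [-0.0, 0.0, 1.0, -0.0]
force: [1.0, -0.3, 0.7]
finger_gap: 0.0402
gripper_force: 0.0
```

Call:
play_rows([
  [0.47,-0.06,-0.1,0,0],
  [0.47,-0.06,-0.1,0,0],
  [0.47,-0.06,-0.1,0,0],
  [0.47,-0.06,-0.1,0,0],
  [0.47,-0.06,-0.1,0,0],
])

```text
clock: 1.35
tcp_pos: [0.4139, 0.0781, 0.2072]
eef_rot: [0.0, -0.0, 1.0, 0.0]
force: [1.6, 1.2, 0.6]
finger_gap: 0.0399
gripper_force: 0.0
```

Call:
play_rows([
  [0.47,-0.036,-0.1,0,0],
  [0.47,0,-0.1,0,0],
  [0.47,0,-0.1,0,0],
  [0.47,0,-0.1,0,0],
  [0.47,0,0,0,0],
])

```text
clock: 1.98
tcp_pos: [0.4308, -0.1238, 0.2071]
eef_rot: [0.0, 0.003, 1.0, -0.001]
force: [-0.3, 0.2, 0.2]
finger_gap: 0.0401
gripper_force: 0.0
```

Call:
play_rows([
  [0.47,0,-0.013,0.1,0],
  [0.47,0,0,0.1,0],
  [0.47,0,0,0.1,0],
  [0.47,0,0,0.06,0],
  [0.47,0,0,0.02,0],
])

```text
clock: 2.6
tcp_pos: [0.4301, -0.1254, 0.0153]
eef_rot: [-0.002, -0.001, 1.0, 0.001]
force: [0.4, -0.3, 0.4]
finger_gap: 0.0402
gripper_force: 0.0
```

Call:
play_rows([
  [0.47,0,0,0.02,0],
  [0.47,0,0,0,0],
])

```text
clock: 2.85
tcp_pos: [0.4318, -0.1265, 0.0074]
eef_rot: [0.0, -0.0, 1.0, 0.0]
force: [-0.5, -0.3, 0.1]
finger_gap: 0.0404
gripper_force: 0.0
```

Call:
play_rows([
  [0.47,0,-0.008,0.001,0],
  [0.47,0,0,0,0],
  [0,0,0,0,0],
  [0,0,0,0,0],
  [0,0,0,0,0],
])

```text
clock: 3.48
tcp_pos: [0.4315, -0.1306, 0.0066]
eef_rot: [0.0, -0.0, 1.0, 0.0]
force: [-0.1, 0.2, 0.8]
finger_gap: -0.0
gripper_force: 0.0
```

Call:
play_rows([
  [0,0,0,0,0],
  [0,0,0,-0.03,0],
  [0,0,0,-0.08,0],
  [0,0,0,-0.08,0],
  [0,0,0,-0.08,0],
])

```text
clock: 4.1
tcp_pos: [0.4313, -0.1308, 0.1437]
eef_rot: [0.0, 0.0, 1.0, -0.0]
force: [0.8, -0.1, 0.4]
finger_gap: 0.0002
gripper_force: 0.0
```

```bash
python3 -c "
from h import *
a=grab('top')['frame'];b=grab('side')['frame']
c=np.hstack([cv2.resize(a[130:270,240:420],(400,311),interpolation=3),cv2.resize(b[130:300,200:400],(400,311),interpolation=3)]);cv2.imwrite('pics/g1.png',c);print(bot.sense()['tcp_pos'])"
```

```text
[ 0.43427331 -0.13144197  0.14597125]
```

View pics/g1.png

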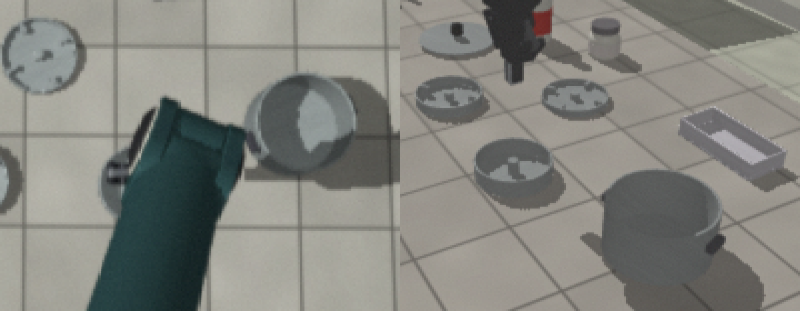

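The fingers closed on nothing, so the grasp missed the post. The deep tray is still at side px (257,221). I'll check the post position and the tip projection.

Run:
```python
from meas import *
np.set_printoptions(precision=4,suppress=True)
d=grab('side');s=bot.sense();print(s['tcp_pos'],s['eef_rot'],proj(d,s['tcp_pos']))
e,bb=blob(d,(257,222),30);print(e,bb,ray(d,*e[0],.016))
a=d['frame'][150:250,205:310]
S=np.load('side0.npz')['frame'][150:250,205:310]
T=np.load('top0.npz');t=T['frame'][190:238,280:330]
c=np.zeros((384,800,3),np.uint8);c[:,:400]=cv2.resize(a,(400,384),interpolation=0);c[:,400:]=cv2.resize(t,(400,384),interpolation=0);cv2.imwrite('pics/g2.png',c)
for z in(.003,.03):print(z,proj(d,[.431,-.1305,z]),proj(T,[.431,-.1305,z]))
```

```text
[ 0.433  -0.1308  0.1441] [ 0.0028 -0.0002  1.      0.0002] [256.5581 183.6394]
((257.44964599609375, 221.32249450683594), (27.799514770507812, 38.22930908203125), 87.15097045898438) (238, 208, 38, 28) [ 0.4341 -0.131   0.016 ]
0.003 [256.4731 225.1012] [301.5898 213.3891]
0.03 [256.357  217.6674] [302.4102 212.8503]
```

View pics/g2.png

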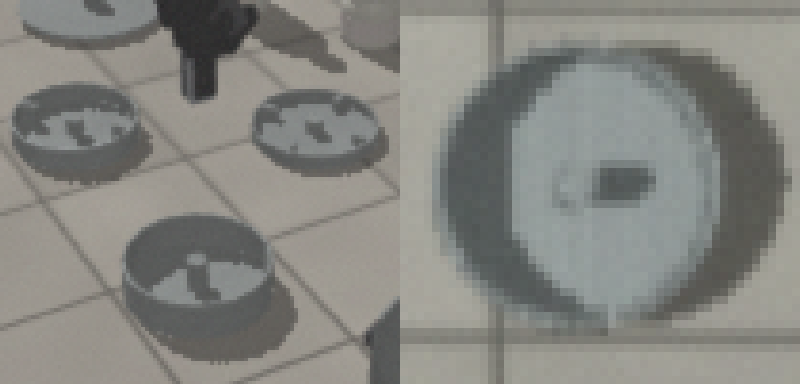

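The tray stands still at side px (257,221), and its post is where I computed. The shut fingertips show at about (257,176), but the reported TCP projects to (256.6,183.6), so the tips are about 27 mm higher than reported. I'll check this lower down before relying on it.

Call:
play_rows([
  [0,0,0,0.08,0],
  [0,0,0,0.06,0],
  [0,0,0,0.03,0],
  [0,0,0,0,0],
  [0,0,0,0,0],
])

```text
clock: 4.88
tcp_pos: [0.432, -0.131, 0.0572]
eef_rot: [0.001, 0.0, 1.0, -0.0]
force: [-0.6, -0.1, 0.0]
finger_gap: 0.0002
gripper_force: 0.0
```

Run:
```python
from meas import *
np.set_printoptions(precision=4,suppress=True)
d=grab('side');s=bot.sense();print(s['tcp_pos'],proj(d,s['tcp_pos']),proj(d,s['tcp_pos']+[0,0,.02]),proj(d,s['tcp_pos']+[0,0,.03]))
a=d['frame'][165:245,215:300];cv2.imwrite('pics/g3.png',cv2.resize(a,None,fx=7,fy=7,interpolation=0))
g=d['frame'].max(2)[170:225,250:266];print(g)
```

```text
[ 0.4322 -0.1309  0.0574] [256.6805 209.8642] [256.5946 204.0525] [256.551  201.0993]
[[ 51  50  46  48  48  48  48  52  51  50  48  48  50  49  49  79]
 [ 48  47  50  50  49  46  50  49  48  50  48  46  45  45  47  68]
 [ 47  50  45  46  48  49  50  47  48  46  48  51  51  49  47  58]
 [ 49  50  47  47  50  47  47  46  47  49  48  48  55  56  53  60]
 [ 50  48  50  50  50  49  49  45  50  50  52  52  65  66  54  52]
 [ 46  47  47  51  51  48  47  49  46  49  46  54  64  61  57  49]
 [ 51  47  47  48  49  50  48  48  49  50  49  51  60  67  62  53]
 [ 44  48  48  48  49  48  46  49  49  50  49  48  61  65  65  72]
 [ 47  49  48  53  49  49  46  48  50  47  48  51  59  69  65  83]
 [ 50  49  51  50  50  50  49  46  50  47  45  52  61  64  64  76]
 [ 48  51  50  48  47  51  44  49  48  48  52  55  61  64  64  73]
 [ 47  48  50  48  49  48  53  47  45  50  49  52  63  60  64  64]
 [ 50  48  48  49  47  49  49  50  48  45  50  53  61  62  64  65]
 [ 49  48  50  47  50  47  47  46  49  50  51  58  63  61  62  64]
 [ 52  48  48  47  48  50  49  49  49  51  55  64  58  54  55  64]
 [ 48  48
[... 1971 characters left out ...]
  93  92  92  92  91  94  95]
 [ 92  92  90  91  93  97 105 104  96  93  90  92  92  91  90  93]
 [ 93  92  91  94 119 137 138 134 123  95  91  90  89  89  91  89]
 [ 91  93  92  98 134 142 142 141 133 103  96  96  96  94  96  96]
 [ 94  92  91  95 121 132 142 137 118 116 137 137 139 139 141 135]
 [ 93  98  96  98  97  97 103 100  98 117 144 146 145 146 144 142]
 [102 136 140 134  96  93  91  92  95 117 143 145 143 140 140 142]
 [134 144 145 141  96  91  92  93  93 109 140 146 144 144 141 141]
 [145 145 146 141  97  91  92  93  90 106 141 143 141 142 140 140]
 [144 144 146 139 103  95  92  91  94 105 144 143 142 143 144 144]
 [145 144 145 141 106  95  95  92  91 100 141 144 145 143 143 141]]
```

View pics/g3.png

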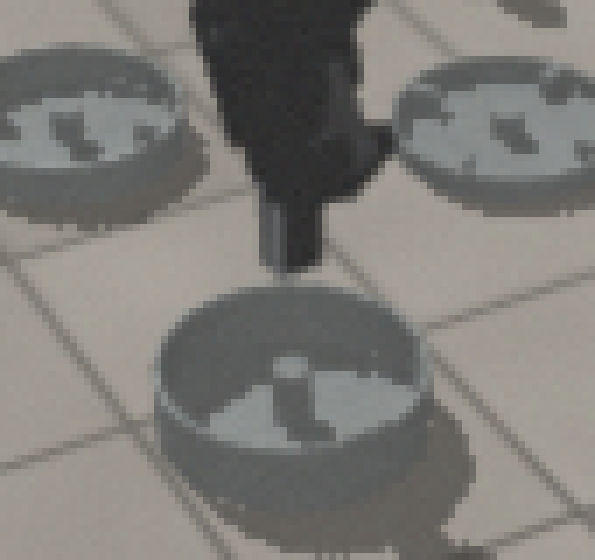

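The tips show at row ~203.5 while the reported TCP is at row 209.9. That is about 23 mm of true height above the reported value, and it fits the empty close just above the 30 mm post. I'll regrasp about 24 mm lower, in small steps, watching the force.

Call:
play_rows([
  [0.47,0,0,0,0],
  [0.47,0,0,0.05,0],
  [0.47,0,0,0.05,0],
  [0.47,0,0,0.025,0],
  [0.47,0,0,0,0],
])

```text
clock: 5.55
tcp_pos: [0.4312, -0.1307, -0.0062]
eef_rot: [-0.0, -0.0, 1.0, 0.0]
force: [-0.6, 0.8, 0.3]
finger_gap: 0.0399
gripper_force: 0.0
```

Call:
play_rows([
  [0.47,0,0,0.01,0],
  [0.47,0,0,0.008,0],
  [0.47,0,0,0,0],
])

```text
clock: 5.92
tcp_pos: [0.4315, -0.1307, -0.0149]
eef_rot: [0.0, -0.0, 1.0, 0.0]
force: [-0.1, -0.2, 0.6]
finger_gap: 0.0405
gripper_force: 0.0
```

No contact at −0.015 reported, so the offset is confirmed. Closing.

Call:
play_rows([
  [0,0,0,0,0],
  [0,0,0,0,0],
  [0,0,0,0,0],
  [0,0,0,0,0],
])

```text
clock: 6.42
tcp_pos: [0.4316, -0.1305, -0.0145]
eef_rot: [0.0, -0.0, 1.0, 0.0]
force: [-1.9, 1.6, 5.2]
finger_gap: 0.0139
gripper_force: 58.5
```

Call:
play_rows([
  [0,0,0,-0.02,0],
  [0,0,0,-0.05,0],
  [0,0,0,-0.06,0],
  [0,0,0,-0.06,0],
  [0,0,0,-0.06,0],
])

```text
clock: 7.05
tcp_pos: [0.4309, -0.1307, 0.1112]
eef_rot: [-0.0, -0.0, 1.0, -0.0]
force: [0.2, 0.6, -2.1]
finger_gap: 0.0141
gripper_force: 58.6
```

Run:
```python
from meas import *
np.set_printoptions(precision=4,suppress=True)
d=grab('side');t=grab('top');s=bot.sense();print(s['tcp_pos'],s['finger_gap'],s['force'],proj(d,s['tcp_pos']),proj(t,s['tcp_pos']))
a=d['frame'][100:280,170:390];b=t['frame'][130:270,240:420]
c=np.hstack([cv2.resize(a,(440,360),interpolation=3),cv2.resize(b,(360,360),interpolation=3)]);cv2.imwrite('pics/g4.png',c)
```

```text
[ 0.4334 -0.1312  0.1128] 0.013829368104608148 [ 0.9342 -0.3117 -3.337 ] [256.8607 193.3913] [305.361  210.2697]
```

View pics/g4.png

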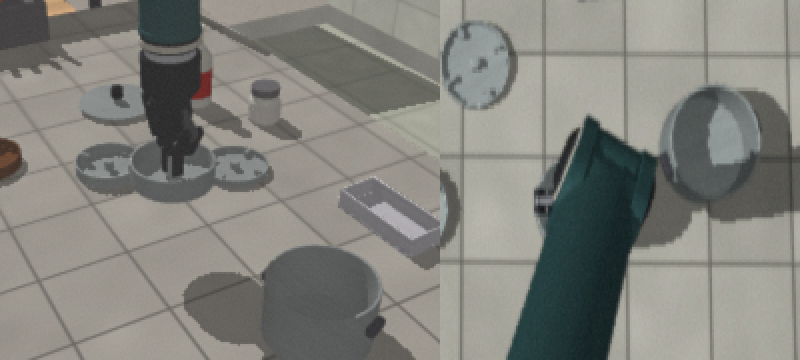

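The tray is held level at side px (256,186) and the drum is clear of it. Moving it over the drum.

Call:
play_rows([
  [0,-0.02,-0.05,0,0],
  [0,-0.035,-0.09,0,0],
  [0,-0.04,-0.11,0,0],
  [0,-0.04,-0.11,0,0],
  [0,-0.03,-0.07,0,0],
])

```text
clock: 7.78
tcp_pos: [0.5134, -0.3485, 0.1087]
eef_rot: [-0.001, 0.001, 1.0, -0.0]
force: [0.4, -0.1, -2.6]
finger_gap: 0.0135
gripper_force: 58.8
```

Call:
play_rows([
  [0,-0.009,-0.027,0,0],
  [0,0,0,0,0],
  [0,0,0,0,0],
])

```text
clock: 8.15
tcp_pos: [0.5181, -0.3571, 0.1094]
eef_rot: [-0.001, -0.001, 1.0, 0.001]
force: [0.5, -0.2, -3.0]
finger_gap: 0.0141
gripper_force: 58.9
```

Run:
```python
from meas import *
np.set_printoptions(precision=4,suppress=True)
d=grab('side');t=grab('top');s=bot.sense();print(s['tcp_pos'],s['eef_rot'],s['finger_gap'])
a=d['frame'][150:300,270:400];b=t['frame'][130:240,310:440]
c=np.hstack([cv2.resize(a,(400,461),interpolation=3),cv2.resize(b,(400,461),interpolation=3)]);cv2.imwrite('pics/g5.png',c)
```

```text
[ 0.5185 -0.3573  0.1099] [-0.0001 -0.001   1.      0.0007] 0.013850918442645355
```

View pics/g5.png

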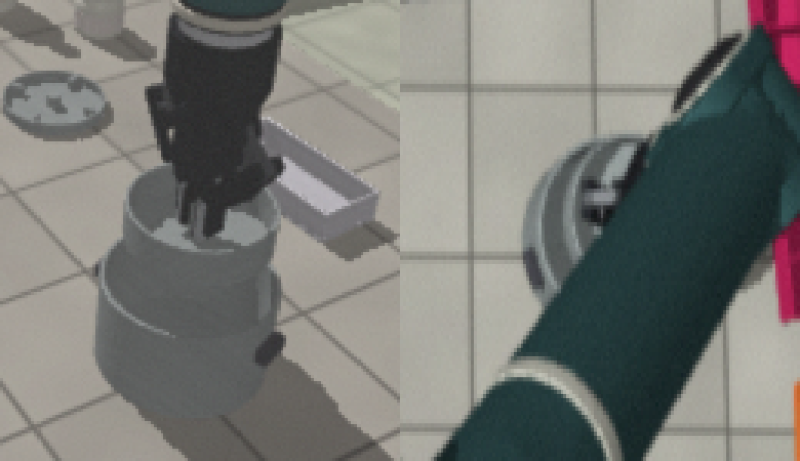

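The held tray's axis is at side col ~335, and the drum's axis extrapolated to that height is ~336, so they line up. Lowering it in.

Call:
play_rows([
  [0,0,-0.004,0.04,0],
  [0,0,0,0.05,0],
  [0,0,0,0.05,0],
  [0,0,0,0.04,0],
  [0,0,0,0.02,0],
])

```text
clock: 8.88
tcp_pos: [0.5177, -0.3605, 0.0082]
eef_rot: [-0.001, -0.0, 1.0, 0.001]
force: [0.4, 0.1, -1.9]
finger_gap: 0.0136
gripper_force: 58.9
```

Call:
play_rows([
  [0,0,0,0.014,0],
  [0,0,0,0.012,0],
  [0,0,0,0,0],
])

```text
clock: 9.25
tcp_pos: [0.5186, -0.3612, -0.0029]
eef_rot: [0.0, -0.0, 1.0, 0.0]
force: [0.4, -0.2, -2.9]
finger_gap: 0.0139
gripper_force: 58.9
```

Call:
play_rows([
  [0,0,0,0.006,0],
  [0,0,0,0.005,0],
  [0,0,0,0.002,0],
  [0,0,0,0,0],
])

```text
clock: 9.75
tcp_pos: [0.5186, -0.3612, -0.0094]
eef_rot: [0.0, -0.0, 1.0, -0.0]
force: [-0.3, -0.3, -1.9]
finger_gap: 0.0136
gripper_force: 59.1
```

Call:
play_rows([
  [0,0,0,0.002,0],
  [0,0,0,0.001,0],
  [0,0,0,0,0],
])

```text
clock: 10.12
tcp_pos: [0.5186, -0.3612, -0.0095]
eef_rot: [0.0, -0.0, 1.0, 0.0]
force: [-2.4, 2.4, 8.3]
finger_gap: 0.0136
gripper_force: 60.3
```

Contact with the drum floor at −0.0095. Releasing and rising straight up.

Call:
play_rows([
  [0.47,0,0,0,0],
  [0.47,0,0,0,0],
  [0.47,0,0,0,0],
  [0.47,0,0,-0.04,0],
  [0.47,0,0,-0.1,0],
])

```text
clock: 10.75
tcp_pos: [0.5171, -0.3604, 0.0587]
eef_rot: [-0.002, -0.0, 1.0, 0.001]
force: [0.8, -0.5, 0.5]
finger_gap: 0.0403
gripper_force: 0.0
```

Call:
play_rows([
  [0.47,0,0,-0.1,0],
  [0.47,0,0,-0.1,0],
  [0.47,0.03,0.12,0,0],
  [0.47,0.03,0.12,0,0],
  [0.47,0.03,0.12,0,0],
])

```text
clock: 11.38
tcp_pos: [0.4731, -0.1796, 0.1604]
eef_rot: [0.001, 0.0, 1.0, 0.0]
force: [0.9, 0.2, 0.7]
finger_gap: 0.0405
gripper_force: 0.0
```

Call:
play_rows([
  [0.47,0.03,0.12,0,0],
  [0.47,0.03,0.12,0,0],
  [0.47,0.012,0.12,0,0],
  [0.47,0,0.12,0,0],
  [0.47,0,0.1,0,0],
])

```text
clock: 12.0
tcp_pos: [0.4375, 0.1111, 0.1606]
eef_rot: [0.001, -0.001, 1.0, 0.001]
force: [0.6, 0.1, -0.4]
finger_gap: 0.0403
gripper_force: 0.0
```

Run:
```python
from meas import *
np.set_printoptions(precision=4,suppress=True)
d=grab('side');t=grab('top');s=bot.sense();print(s['tcp_pos'],s['finger_gap'])
a=d['frame'][150:300,270:400];b=t['frame'][130:240,310:440]
c=np.hstack([cv2.resize(a,(400,461),interpolation=3),cv2.resize(b,(400,461),interpolation=3)]);cv2.imwrite('pics/g6.png',c)
```

```text
[0.4375 0.1142 0.1603] 0.040120140788509395
```

View pics/g6.png

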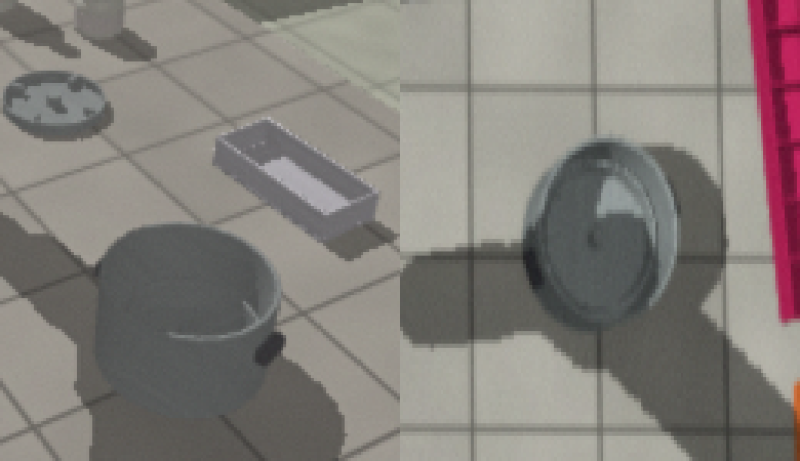

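The deep tray lies flat and centred in the drum: its rim is visible inside, centre ~(597,235) in the crop's top view. The gripper is over the middle tray at (0.4375, 0.114). Lowering.

Call:
play_rows([
  [0.47,0.003,0,0.1,0],
  [0.47,0,0,0.1,0],
  [0.47,0,0,0.08,0],
  [0.47,0,0,0.04,0],
  [0.47,0,0,0,0],
])

```text
clock: 12.72
tcp_pos: [0.4354, 0.1076, -0.0013]
eef_rot: [-0.001, 0.0, 1.0, -0.001]
force: [0.5, -0.2, -0.5]
finger_gap: 0.0404
gripper_force: 0.0
```

Call:
play_rows([
  [0.47,0,0,0.016,0],
  [0.47,0,0,0.012,0],
  [0.47,0,0,0.004,0],
  [0.47,0,0,0,0],
])

```text
clock: 13.22
tcp_pos: [0.4359, 0.1088, -0.0168]
eef_rot: [0.0, -0.0, 1.0, 0.0]
force: [0.7, 0.0, 0.0]
finger_gap: 0.0402
gripper_force: 0.0
```

Call:
play_rows([
  [0.47,0,0.01,0,0],
  [0.47,0,0,0,0],
  [0,0,0,0,0],
  [0,0,0,0,0],
  [0,0,0,0,0],
])

```text
clock: 13.85
tcp_pos: [0.4359, 0.1139, -0.0166]
eef_rot: [0.0, -0.0, 1.0, 0.0]
force: [-0.7, 0.3, 6.1]
finger_gap: 0.0127
gripper_force: 58.5
```

Call:
play_rows([
  [0,0,0,0,0],
])

```text
clock: 13.98
tcp_pos: [0.4359, 0.1139, -0.0166]
eef_rot: [0.0, -0.0, 1.0, 0.0]
force: [-0.3, 0.7, 5.1]
finger_gap: 0.013
gripper_force: 58.6
```

Call:
play_rows([
  [0,0,0,-0.02,0],
  [0,0,0,-0.06,0],
  [0,0,0,-0.08,0],
  [0,0,0,-0.08,0],
  [0,0,0,-0.02,0],
])

```text
clock: 14.6
tcp_pos: [0.4371, 0.1142, 0.1154]
eef_rot: [0.002, -0.0, 1.0, 0.001]
force: [0.6, 0.7, -3.3]
finger_gap: 0.0127
gripper_force: 58.7
```

Call:
play_rows([
  [0,0,-0.06,0,0],
  [0,-0.02,-0.1,0,0],
  [0,-0.03,-0.11,0,0],
  [0,-0.03,-0.11,0,0],
  [0,-0.03,-0.11,0,0],
])

```text
clock: 15.22
tcp_pos: [0.4904, -0.1326, 0.1122]
eef_rot: [-0.001, -0.0, 1.0, 0.0]
force: [0.5, 0.9, -2.6]
finger_gap: 0.0131
gripper_force: 58.8
```

Call:
play_rows([
  [0,-0.03,-0.11,0,0],
  [0,-0.02,-0.11,0,0],
  [0,0,-0.11,0,0],
  [0,0,-0.09,0,0],
  [0,0,0,0,0],
])

```text
clock: 15.85
tcp_pos: [0.5133, -0.3459, 0.1119]
eef_rot: [-0.001, 0.003, 1.0, -0.001]
force: [-0.9, -0.2, -2.0]
finger_gap: 0.013
gripper_force: 58.9
```

Call:
play_rows([
  [0,-0.008,-0.022,0,0],
  [0,0,0,0,0],
  [0,0,0,0,0],
])

```text
clock: 16.23
tcp_pos: [0.5203, -0.3509, 0.1128]
eef_rot: [-0.0, -0.001, 1.0, 0.0]
force: [-0.7, -0.7, -2.5]
finger_gap: 0.013
gripper_force: 58.9
```

Run:
```python
from meas import *
np.set_printoptions(precision=4,suppress=True)
d=grab('side');t=grab('top');s=bot.sense();print(s['tcp_pos'],s['eef_rot'],s['finger_gap'])
a=d['frame'][150:300,270:400];b=t['frame'][130:240,310:440]
c=np.hstack([cv2.resize(a,(400,461),interpolation=3),cv2.resize(b,(400,461),interpolation=3)]);cv2.imwrite('pics/g7.png',c)
```

```text
[ 0.5203 -0.3511  0.1131] [ 0.     -0.0008  1.      0.0003] 0.013116554254085243
```

View pics/g7.png

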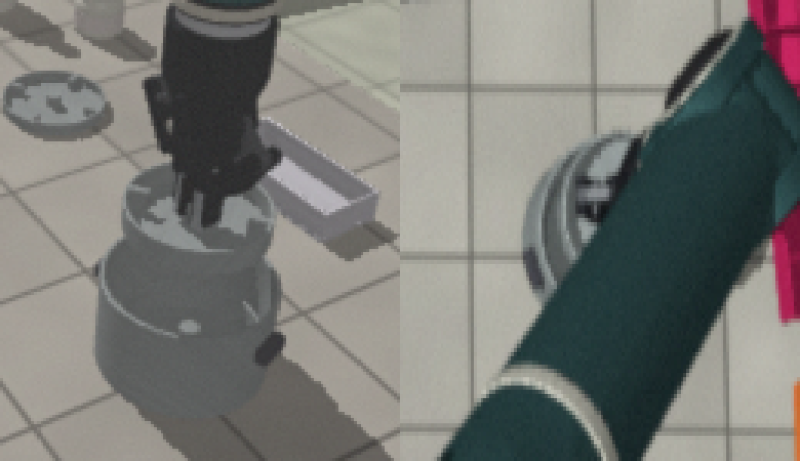

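The middle tray is held level over the drum. The measured TCP is 9 mm short in y, so I'll correct that and lower.

Call:
play_rows([
  [0,0.004,-0.018,0,0],
  [0,0,0,0.03,0],
  [0,0,0,0.04,0],
  [0,0,0,0.04,0],
  [0,0,0,0,0],
])

```text
clock: 16.95
tcp_pos: [0.5164, -0.3599, 0.0552]
eef_rot: [-0.002, -0.0, 1.0, 0.001]
force: [0.9, -0.1, -2.0]
finger_gap: 0.013
gripper_force: 58.9
```

Call:
play_rows([
  [0,0,0,0.03,0],
  [0,0,0,0.02,0],
  [0,0,0,0.01,0],
  [0,0,0,0,0],
])

```text
clock: 17.45
tcp_pos: [0.5179, -0.3611, 0.0278]
eef_rot: [-0.0, -0.0, 1.0, 0.0]
force: [-0.3, 0.3, -2.2]
finger_gap: 0.013
gripper_force: 58.9
```

Call:
play_rows([
  [0,0,0,0.007,0],
  [0,0,0,0.005,0],
  [0,0,0,0.002,0],
  [0,0,0,0.001,0],
  [0,0,0,0,0],
])

```text
clock: 18.08
tcp_pos: [0.518, -0.3612, 0.0206]
eef_rot: [0.0, -0.0, 1.0, -0.0]
force: [0.1, -0.1, -2.1]
finger_gap: 0.0131
gripper_force: 58.9
```

Call:
play_rows([
  [0,0,0,0.001,0],
  [0,0,0,0.001,0],
  [0,0,0,0.001,0],
  [0,0,0,0,0],
])

```text
clock: 18.58
tcp_pos: [0.5182, -0.3612, 0.0204]
eef_rot: [0.0, -0.0, 1.0, 0.0]
force: [-3.1, 2.2, 9.2]
finger_gap: 0.0128
gripper_force: 60.1
```

Contact at the expected height. Releasing and going to the shallow tray.

Call:
play_rows([
  [0.47,0,0,0,0],
  [0.47,0,0,0,0],
  [0.47,0,0,0,0],
  [0.47,0,0,-0.04,0],
  [0.47,0,0,-0.1,0],
])

```text
clock: 19.2
tcp_pos: [0.5167, -0.3603, 0.0887]
eef_rot: [-0.002, -0.0, 1.0, 0.001]
force: [0.1, 0.1, 0.6]
finger_gap: 0.0401
gripper_force: 0.0
```

Call:
play_rows([
  [0.47,0,0,-0.1,0],
  [0.47,0,0,-0.04,0],
  [0.47,-0.03,0.11,0,0],
  [0.47,-0.03,0.11,0,0],
  [0.47,-0.03,0.11,0,0],
])

```text
clock: 19.82
tcp_pos: [0.563, -0.1944, 0.1595]
eef_rot: [0.0, 0.0, 1.0, 0.0]
force: [0.6, -0.8, -0.4]
finger_gap: 0.0401
gripper_force: 0.0
```

Call:
play_rows([
  [0.47,-0.03,0.11,0,0],
  [0.47,-0.03,0.11,0,0],
  [0.47,-0.03,0.11,0,0],
  [0.47,-0.03,0.09,0,0],
  [0.47,0,0,0,0],
])

```text
clock: 20.45
tcp_pos: [0.6233, 0.0198, 0.1588]
eef_rot: [-0.0, -0.004, 1.0, 0.001]
force: [0.4, -1.0, -0.4]
finger_gap: 0.0397
gripper_force: 0.0
```

Run:
```python
from meas import *
np.set_printoptions(precision=4,suppress=True)
d=grab('side');t=grab('top');s=bot.sense();print(s['tcp_pos'],s['eef_rot'],s['finger_gap'])
e,_=blob(d,(288,184),30);print(e,ray(d,*e[0],.007))
a=d['frame'][130:300,240:400];b=t['frame'][130:240,310:440]
c=np.hstack([cv2.resize(a,(400,425),interpolation=3),cv2.resize(b,(400,425),interpolation=3)]);cv2.imwrite('pics/g8.png',c)
```

```text
[0.6225 0.0137 0.1591] [-0.0003 -0.0005  1.     -0.0004] 0.03994620099842874
((287.6229248046875, 182.97457885742188), (16.79252052307129, 31.492536544799805), 91.39086151123047) [0.625  0.0147 0.007 ]
```

View pics/g8.png

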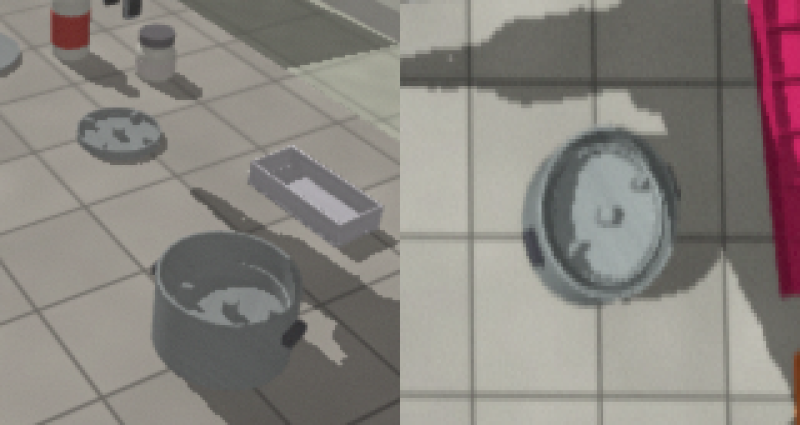

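The middle tray lies flat and centred in the drum at side px ~(334,251). Lowering to the shallow tray.

Call:
play_rows([
  [0.47,-0.003,0.003,0.1,0],
  [0.47,0,0,0.1,0],
  [0.47,0,0,0.08,0],
  [0.47,0,0,0.04,0],
  [0.47,0,0,0,0],
])

```text
clock: 21.18
tcp_pos: [0.6236, 0.0138, -0.0016]
eef_rot: [-0.001, 0.001, 1.0, -0.0]
force: [0.5, -0.3, -0.1]
finger_gap: 0.0404
gripper_force: 0.0
```

Call:
play_rows([
  [0.47,0,0,0.016,0],
  [0.47,0,0,0.012,0],
  [0.47,0,0,0.005,0],
  [0.47,0,0,0,0],
])

```text
clock: 21.68
tcp_pos: [0.6245, 0.0155, -0.0173]
eef_rot: [0.0, -0.0, 1.0, 0.0]
force: [0.8, 0.2, -0.0]
finger_gap: 0.04
gripper_force: 0.0
```

Call:
play_rows([
  [0,0,0,0,0],
  [0,0,0,0,0],
  [0,0,0,0,0],
  [0,0,0,0,0],
  [0,0,0,-0.02,0],
])

```text
clock: 22.3
tcp_pos: [0.6235, 0.0153, -0.008]
eef_rot: [-0.001, -0.0, 1.0, -0.0]
force: [-0.5, 0.4, -1.3]
finger_gap: 0.0126
gripper_force: 58.5
```

Call:
play_rows([
  [0,0,0,-0.06,0],
  [0,0,0,-0.08,0],
  [0,0,0,-0.08,0],
  [0,0,0,-0.04,0],
  [0,0,0,0,0],
])

```text
clock: 22.92
tcp_pos: [0.6251, 0.0155, 0.1237]
eef_rot: [0.001, -0.0, 1.0, 0.0]
force: [-0.5, 0.3, -1.4]
finger_gap: 0.0129
gripper_force: 58.6
```

Call:
play_rows([
  [0,0.02,-0.05,0,0],
  [0,0.03,-0.1,0,0],
  [0,0.03,-0.11,0,0],
  [0,0.03,-0.11,0,0],
  [0,0.03,-0.11,0,0],
])

```text
clock: 23.55
tcp_pos: [0.5527, -0.2257, 0.1205]
eef_rot: [-0.002, -0.0, 1.0, 0.0]
force: [1.2, -0.8, -0.4]
finger_gap: 0.0125
gripper_force: 58.7
```

Call:
play_rows([
  [0,0.03,-0.11,0,0],
  [0,0.03,-0.1,0,0],
  [0,0.01,-0.05,0,0],
  [0,0,0,0,0],
  [0,0,0,0,0],
])

```text
clock: 24.18
tcp_pos: [0.5193, -0.3528, 0.1209]
eef_rot: [-0.001, -0.001, 1.0, 0.001]
force: [0.6, 1.1, -0.6]
finger_gap: 0.0123
gripper_force: 58.7
```

Call:
play_rows([
  [0,0.003,-0.016,0,0],
  [0,0,0,0.03,0],
  [0,0,0,0.04,0],
  [0,0,0,0.03,0],
  [0,0,0,0,0],
])

```text
clock: 24.8
tcp_pos: [0.5168, -0.3617, 0.0704]
eef_rot: [-0.002, -0.0, 1.0, 0.001]
force: [0.2, -0.4, -1.8]
finger_gap: 0.0129
gripper_force: 58.7
```

Call:
play_rows([
  [0,0,0,0.02,0],
  [0,0,0,0.02,0],
  [0,0,0,0.006,0],
  [0,0,0,0,0],
])

```text
clock: 25.3
tcp_pos: [0.5179, -0.3627, 0.0494]
eef_rot: [-0.0, -0.0, 1.0, 0.0]
force: [-0.3, 0.6, -0.9]
finger_gap: 0.013
gripper_force: 58.7
```

Run:
```python
from meas import *
np.set_printoptions(precision=4,suppress=True)
d=grab('side');s=bot.sense();print(s['tcp_pos'],s['force'])
cv2.imwrite('pics/g9.png',cv2.resize(d['frame'][190:300,280:390],(550,550),interpolation=3))
```

```text
[ 0.5181 -0.3628  0.0497] [ 1.0354 -0.1298 -0.744 ]
```

View pics/g9.png

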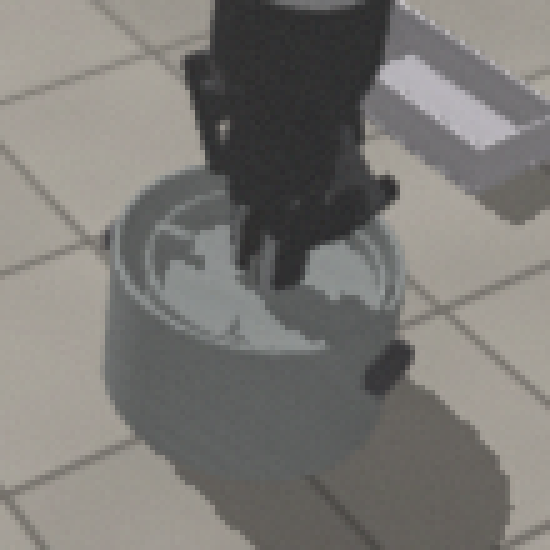

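The shallow tray is in the mouth, about 4 mm right of centre (gap to the rim 7 px on the left, 3 px on the right). I'll shift it slightly and lower to contact.

Call:
play_rows([
  [0,0.006,0.006,0,0],
  [0,0,0,0.006,0],
  [0,0,0,0.005,0],
  [0,0,0,0.003,0],
  [0,0,0,0,0],
])

```text
clock: 25.98
tcp_pos: [0.515, -0.3597, 0.0424]
eef_rot: [-0.0, -0.0, 1.0, 0.0]
force: [0.0, 0.0, -1.2]
finger_gap: 0.0125
gripper_force: 58.6
```

Call:
play_rows([
  [0,0,0,0.002,0],
  [0,0,0,0,0],
  [0,0,0,0,0],
])

```text
clock: 26.35
tcp_pos: [0.5151, -0.3598, 0.0421]
eef_rot: [0.0, -0.0, 1.0, -0.0]
force: [-2.2, 0.8, 4.7]
finger_gap: 0.0127
gripper_force: 59.1
```

Call:
play_rows([
  [0.47,0,0,0,0],
  [0.47,0,0,0,0],
  [0.47,0,0,0,0],
  [0.47,0,0,-0.04,0],
  [0.47,0,0,-0.1,0],
])

```text
clock: 26.98
tcp_pos: [0.5137, -0.3588, 0.1113]
eef_rot: [-0.002, -0.0, 1.0, 0.001]
force: [1.0, -1.0, -0.0]
finger_gap: 0.0401
gripper_force: 0.0
```

Call:
play_rows([
  [0.47,0,0,-0.1,0],
  [0.7,-0.004,0.11,0,0],
  [0.7,-0.004,0.11,0,0],
  [0.7,-0.004,0.11,0,0],
  [0.7,-0.004,0.11,0,0],
])

```text
clock: 27.6
tcp_pos: [0.5233, -0.1382, 0.1632]
eef_rot: [0.001, 0.0, 1.0, 0.0]
force: [0.9, -0.8, -0.4]
finger_gap: 0.0599
gripper_force: 0.0
```

Call:
play_rows([
  [0.7,-0.005,0.11,0,0],
  [0.7,-0.005,0.11,0,0],
  [0.7,-0.005,0.11,0,0],
  [0.7,-0.005,0.11,0,0],
  [0.7,-0.005,0.11,0,0],
])

```text
clock: 28.22
tcp_pos: [0.5359, 0.137, 0.1633]
eef_rot: [0.001, 0.0, 1.0, 0.0]
force: [1.6, -0.1, 0.6]
finger_gap: 0.0602
gripper_force: 0.0
```

Call:
play_rows([
  [0.7,-0.005,0.11,0,0],
  [0.7,-0.005,0.11,0,0],
  [0.7,-0.005,0.11,0,0],
  [0.7,0,0,0,0],
  [0.7,0,0,0,0],
])

```text
clock: 28.85
tcp_pos: [0.5431, 0.2996, 0.1624]
eef_rot: [0.0, 0.0, 1.0, -0.0]
force: [0.6, -0.3, -0.1]
finger_gap: 0.0597
gripper_force: 0.0
```

Run:
```python
from meas import *
np.set_printoptions(precision=4,suppress=True)
d=grab('side');t=grab('top');s=bot.sense();print(s['tcp_pos'],s['eef_rot'],s['finger_gap'])
np.savez('s1.npz',**d);np.savez('t1.npz',**t)
a=d['frame'][190:300,280:390];b=t['frame'][150:220,340:410]
c=np.hstack([cv2.resize(a,(400,400),interpolation=3),cv2.resize(b,(400,400),interpolation=3)]);cv2.imwrite('pics/g10.png',c)
```

```text
[0.5434 0.2985 0.1624] [ 0.0004  0.0012  1.     -0.0001] 0.05979702471229286
```

View pics/g10.png

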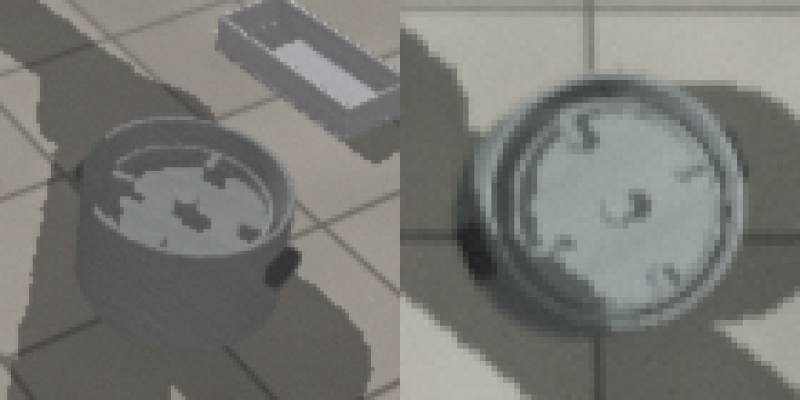

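Run:
```python
from meas import *
np.set_printoptions(precision=4,suppress=True)
T=np.load('t1.npz');S=np.load('s1.npz')
print(ray(T,377.04,184.85,.084))
for p in([.5185,-.36],[.516,-.358],[.515,-.3575]):
  for d in(T,S):
    P=np.array([proj(d,[p[0]+.07*np.cos(t),p[1]+.07*np.sin(t),.084]) for t in np.linspace(0,6.283,90)]);print(p,P.min(0),P.max(0))
f=S['frame'].max(2).astype(int)
for v in(236,240,244): print(v,f[v,296:312],f[v,352:368])
f=T['frame'].max(2).astype(int)
print(f[185,392:406]);print(f[157:170,377]);print(f[203:213,377])
```

```text
[ 0.5148 -0.3545  0.084 ]
[0.5185, -0.36] [355.957  161.2052] [401.6479 206.4082]
[0.5185, -0.36] [303.4377 222.5526] [363.0275 261.7289]
[0.516, -0.358] [355.3206 161.9998] [401.0203 207.2217]
[0.516, -0.358] [302.1072 222.4135] [361.6303 261.5453]
[0.515, -0.3575] [355.1639 162.3182] [400.8671 207.5478]
[0.515, -0.3575] [301.6442 222.4224] [361.1575 261.5562]
236 [ 79  91 100  97  84  62  66  86  86  85  83  83  87  86  85  93] [ 87  89  89  91 102 128 136 155 155 156 156 156 156 155 157 157]
240 [100 101  93  82  78  79  76  83  81  85  88  89  86  85  88  88] [107  89  93  96  97  96 107 133 138 153 156 154 153 155 155 152]
244 [100  99  99  98 100  98  83  81  85  85  85  84  85  86  90  87] [108 124 114  97  98 102 103 115 134 134 150 153 154 154 153 152]
[158 160 158 143 109 114 138 156 118 101  98  95 100  94]
[174 178 176 173 170 164 126  83  74  82 116 130 132]
[132 125 112 124 114  87  90  93  92  91]
```

Call:
play_rows([
  [0.7,0,0.046,0,0],
  [0.7,0,0,0.1,0],
  [0.7,0,0,0.06,0],
  [0.7,0,0,0,0],
  [0.7,0,0,0,0],
])

```text
clock: 29.58
tcp_pos: [0.5438, 0.3242, 0.0829]
eef_rot: [0.001, -0.0, 1.0, 0.001]
force: [0.1, -0.3, 0.9]
finger_gap: 0.06
gripper_force: 0.0
```

The shallow tray is seated level in the drum. The drum's rim edges give an axis at (0.515, −0.356). Lowering onto the lid's knob.

Call:
play_rows([
  [0.7,0,-0.004,0.06,0],
  [0.7,0,0,0.06,0],
  [0.7,0,0,0.03,0],
  [0.7,0,0,0.012,0],
  [0.7,0,0,0,0],
])

```text
clock: 30.2
tcp_pos: [0.5434, 0.3217, 0.0014]
eef_rot: [0.001, -0.0, 1.0, 0.0]
force: [0.2, 0.4, -0.2]
finger_gap: 0.0597
gripper_force: 0.0
```

Call:
play_rows([
  [0.7,0,0,0,0],
  [0,0,0,0,0],
  [0,0,0,0,0],
  [0,0,0,0,0],
  [0,0,0,0,0],
])

```text
clock: 30.82
tcp_pos: [0.5433, 0.3224, 0.0017]
eef_rot: [0.001, -0.0, 1.0, 0.001]
force: [-0.4, 1.0, 5.6]
finger_gap: 0.0215
gripper_force: 58.5
```

Call:
play_rows([
  [0,0,0,-0.02,0],
  [0,0,0,-0.06,0],
  [0,0,0,-0.08,0],
  [0,0,0,-0.08,0],
  [0,0,0,-0.04,0],
])

```text
clock: 31.45
tcp_pos: [0.5434, 0.3212, 0.1426]
eef_rot: [0.001, 0.0, 1.0, 0.001]
force: [-0.8, -0.6, -3.1]
finger_gap: 0.0214
gripper_force: 59.2
```

Call:
play_rows([
  [0,0,-0.04,0,0],
  [0,0.005,-0.08,0,0],
  [0,0.005,-0.1,0,0],
  [0,0.005,-0.1,0,0],
  [0,0.005,-0.1,0,0],
])

```text
clock: 32.08
tcp_pos: [0.5307, 0.1076, 0.1385]
eef_rot: [-0.002, 0.0, 1.0, -0.001]
force: [0.6, -0.2, -2.9]
finger_gap: 0.0215
gripper_force: 59.2
```

Call:
play_rows([
  [0,0.005,-0.1,0,0],
  [0,0.005,-0.1,0,0],
  [0,0.005,-0.1,0,0],
  [0,0.005,-0.1,0,0],
  [0,0.005,-0.1,0,0],
])

```text
clock: 32.7
tcp_pos: [0.5175, -0.1412, 0.1386]
eef_rot: [-0.002, 0.001, 1.0, -0.0]
force: [0.0, 0.4, -2.2]
finger_gap: 0.0213
gripper_force: 59.2
```

Call:
play_rows([
  [0,0.005,-0.1,0,0],
  [0,0.005,-0.1,0,0],
  [0,0,-0.08,0,0],
  [0,0,-0.04,0,0],
  [0,0,0,0,0],
])

```text
clock: 33.33
tcp_pos: [0.5136, -0.2999, 0.1393]
eef_rot: [-0.001, 0.001, 1.0, 0.0]
force: [0.5, 0.6, -2.8]
finger_gap: 0.0216
gripper_force: 59.2
```

Call:
play_rows([
  [0,-0.002,-0.06,0,0],
  [0,0,-0.05,0,0],
  [0,0,0,0,0],
  [0,0,0,0.04,0],
  [0,0,0,0.03,0],
])

```text
clock: 33.95
tcp_pos: [0.5163, -0.3509, 0.1033]
eef_rot: [-0.001, -0.001, 1.0, 0.001]
force: [0.1, -0.1, -3.3]
finger_gap: 0.0214
gripper_force: 59.5
```

Call:
play_rows([
  [0,0,0,0.01,0],
  [0,0,0,0,0],
  [0,0,0,0,0],
])

```text
clock: 34.33
tcp_pos: [0.5168, -0.3539, 0.101]
eef_rot: [0.0, -0.0, 1.0, -0.0]
force: [-0.4, 0.6, -2.5]
finger_gap: 0.0215
gripper_force: 59.5
```

Run:
```python
from meas import *
np.set_printoptions(precision=4,suppress=True)
d=grab('side');s=bot.sense();print(s['tcp_pos'],s['eef_rot'],s['force'])
p=s['tcp_pos']
for c,r,z in(((p[0],p[1]),.075,p[2]-.0017+.008),((.515,-.356),.07,.084)):
    P=np.array([proj(d,[c[0]+r*np.cos(t),c[1]+r*np.sin(t),z]) for t in np.linspace(0,6.283,90)]);print(P.min(0),P.max(0))
cv2.imwrite('pics/g11.png',cv2.resize(d['frame'][190:300,280:390],(550,550),interpolation=3))
```

```text
[ 0.5169 -0.354   0.1012] [ 0.0005 -0.0002  1.     -0.0003] [ 0.4464  0.3687 -2.5424]
[299.9238 212.9265] [364.4281 254.1034]
[301.3007 222.0998] [360.7301 261.1353]
```

View pics/g11.png

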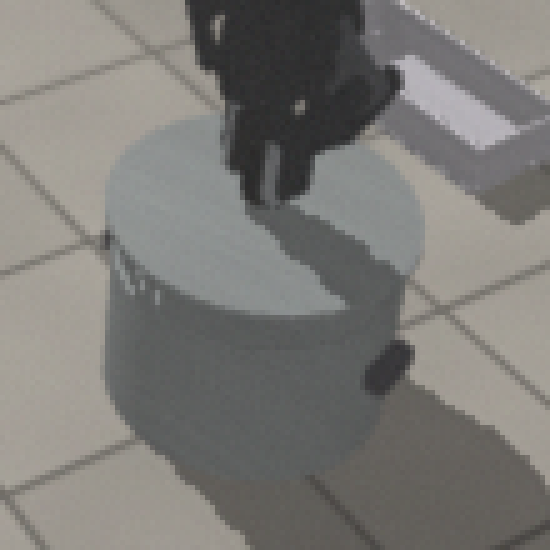

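The lid is centred at side col ~332.4, against ~332 expected for the drum axis at that height, and it is level. A small trim, then lower.

Call:
play_rows([
  [0,0.003,-0.003,0,0],
  [0,0,0,0.014,0],
  [0,0,0,0.012,0],
  [0,0,0,0.006,0],
  [0,0,0,0,0],
])

```text
clock: 35.0
tcp_pos: [0.5148, -0.3551, 0.0841]
eef_rot: [-0.0, -0.0, 1.0, 0.0]
force: [0.0, -1.0, -2.4]
finger_gap: 0.0214
gripper_force: 59.5
```

Call:
play_rows([
  [0,0,0,0.004,0],
  [0,0,0,0.002,0],
  [0,0,0,0,0],
])

```text
clock: 35.38
tcp_pos: [0.515, -0.3552, 0.0816]
eef_rot: [0.0, -0.0, 1.0, -0.0]
force: [0.1, -0.8, -3.8]
finger_gap: 0.0216
gripper_force: 59.5
```

No resistance, so the plug is in the mouth with ~2 mm to go.

Call:
play_rows([
  [0,0,0,0.002,0],
  [0,0,0,0.001,0],
  [0,0,0,0.001,0],
  [0,0,0,0,0],
])

```text
clock: 35.88
tcp_pos: [0.515, -0.3552, 0.0797]
eef_rot: [0.0, -0.0, 1.0, 0.0]
force: [-0.2, -0.7, -2.3]
finger_gap: 0.0211
gripper_force: 59.7
```

Call:
play_rows([
  [0,0,0,0.001,0],
  [0,0,0,0,0],
  [0,0,0,0,0],
])

```text
clock: 36.25
tcp_pos: [0.515, -0.3552, 0.0796]
eef_rot: [0.0, -0.0, 1.0, 0.0]
force: [-2.5, 1.3, 5.6]
finger_gap: 0.0215
gripper_force: 60.2
```

Seated at the expected height with contact. Releasing and backing off.

Call:
play_rows([
  [0.6,0,0,0,0],
  [0.6,0,0,0,0],
  [0.6,0,0,0,0],
  [0.6,0,0,-0.04,0],
  [0.6,0,0,-0.1,0],
])

```text
clock: 36.88
tcp_pos: [0.5138, -0.3543, 0.1488]
eef_rot: [-0.002, -0.0, 1.0, 0.001]
force: [1.7, 0.7, 0.5]
finger_gap: 0.0511
gripper_force: 0.0
```

Call:
play_rows([
  [0.6,0,0,-0.08,0],
  [0.6,0.03,0.11,0,0],
  [0.6,0.03,0.11,0,0],
  [0.6,0.03,0.11,0,0],
  [0.6,0.03,0.11,0,0],
])

```text
clock: 37.5
tcp_pos: [0.4549, -0.1338, 0.1905]
eef_rot: [0.001, 0.0, 1.0, 0.0]
force: [1.0, 0.7, 0.4]
finger_gap: 0.0514
gripper_force: 0.0
```

Call:
play_rows([
  [0.6,0,0.1,0,0],
  [0.6,0,0,0,0],
  [0.6,0,0,0,0],
  [0.6,0,0,0,0],
  [0.6,0,0,0,0],
])

```text
clock: 38.12
tcp_pos: [0.4549, -0.0864, 0.1892]
eef_rot: [0.0, 0.001, 1.0, -0.0]
force: [-0.9, 0.6, -0.7]
finger_gap: 0.0509
gripper_force: 0.0
```

Run:
```python
from meas import *
np.set_printoptions(precision=4,suppress=True)
d=grab('side');t=grab('top');s=bot.sense();print(s['tcp_pos'],s['force'])
a=d['frame'][190:300,280:390];b=t['frame'][150:220,340:410]
cv2.imwrite('pics/g12.png',np.hstack([cv2.resize(a,(400,400),interpolation=3),cv2.resize(b,(400,400),interpolation=3)]))
```

```text
[ 0.4548 -0.086   0.189 ] [-0.1086  0.2754 -0.3653]
```

View pics/g12.png

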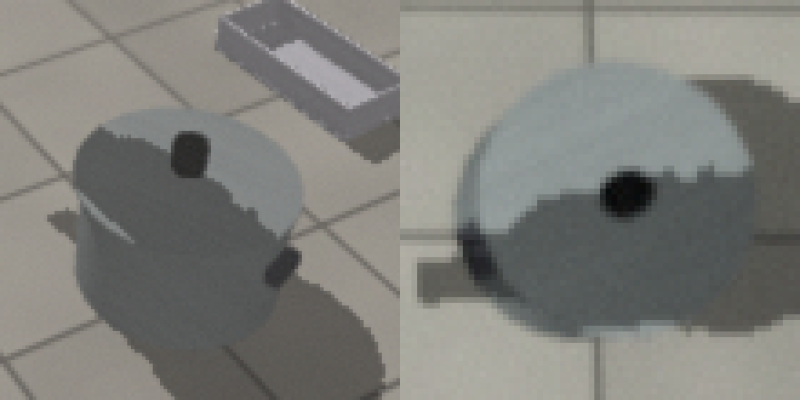

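The lid sits level and centred on the drum, with its knob at top px ~(379,183), and the arm is clear. Handing in.

```bash
python3 -c "
from workcell import bot
print(bot.finish_job())"
```

```text
the job is handed in; nothing more can be done
None
```

The drum is packed with the deep, middle and shallow trays in that order and closed with its lid, which looks level and seated in the last pictures; the job is handed in at about 38 s, but no verdict came back.

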